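Load the chilled block station and open its cooling-water valve

TASK

Set the tube blocks on the bench (two or three of them) into pockets of the chilled block station, one to a pocket, and press each one down until it is flush with the station's top; then put the white cover on the station so that it sits fully down. After that open the gate valve: turn its handwheel anticlockwise (seen from above), take up the free play, and count two and a half turns of the stem itself, shown by the pointer on the hub, from the moment the pointer begins to move. Let go, and leave the glassware and the wash bottle standing where they are.

Things in the scene. Friction and masses are not known exactly. Their poses are not given: they have to be found in the camera images.
- cooler: chilled block station, a fixed dark steel cuboid 110 (its x) x 226 (its y) x 52 high on the bench, with three pockets in its top side by side along its y. Origin: centre of its underside
- cooler_top (a point): centre of the station's top face, 52 mm above its underside
- pocket0 (a point): centre of the mouth of the pocket at the station's -y end, level with the top face. The three pockets are alike, 70 mm apart, 83 (station x) x 43 (station y), 2 mm chamfer: 1.5 mm of play on each side of a block; any block fits any pocket
- pocket1 (a point): mouth of the middle pocket. In each pocket a stiff copper pad (no spring) starts 14 mm below the mouth and bears a block's weight, leaving it 22 mm proud; pressing the middle of the block's top with 11 to 15 N drives it down 22 mm to a hard stop, flush with the station's top, and it stays
- pocket2 (a point): mouth of the pocket at the station's +y end, like the others
- block_a: aluminium tube block, a plain cuboid 80 (its x) x 40 (its y) x 36 high, about 300 g, with two groups of small dark wells printed at its ends and a plain solid strip, 28 mm long, across the middle of its top; the same on all three blocks. Origin: centre of its underside. It may be absent
- block_b: aluminium tube block, a plain cuboid 80 (its x) x 40 (its y) x 36 high, about 300 g, with two groups of small dark wells printed at its ends and a plain solid strip, 28 mm long, across the middle of its top; the same on all three blocks. Origin: centre of its underside. It may be absent
- block_c: aluminium tube block, a plain cuboid 80 (its x) x 40 (its y) x 36 high, about 300 g, with two groups of small dark wells printed at its ends and a plain solid strip, 28 mm long, across the middle of its top; the same on all three blocks. Origin: centre of its underside. It may be absent
- cover: white plastic cover, 124 (its x) x 240 (its y) outside, about 350 g, loose on the bench: a 6 mm top plate with a 12 mm deep skirt, 4 mm thick, below it. The skirt drops round the outside of the station's top with 3 mm of play on each side, either way round. Origin: centre of the skirt's lower edge, which fully down lies 40 mm above the station's underside
- cover_handle (a point): top centre of the cover's grey handle, a solid bar 16 (cover x) x 90 (cover y) x 36 high standing on the top plate; this point is 54 mm above the skirt's lower edge
- valve: brass gate valve bolted upright to the bench on a round grey flange 110 mm across. Origin: centre of the flange's underside, on the upright wheel axis
- wheel_hub (a point): centre of the grey handwheel (148 mm over the rim, rim 16 thick, three spokes) on the upright axis, 137 mm above the bench. It is loose on the stem: at first it turns 40 to 70 degrees anticlockwise before driving the stem, and after a reversal 69 degrees; driving takes about 6 N at the handle
- handle_top (a point): top centre of the black upright revolving handle on the wheel's rim, 24 across, 56 tall, 62 mm from the wheel's axis, top 201 mm above the bench. It spins freely on its own pin, so a gripper can hold it and circle without turning
- stem (a joint): angle of the valve stem in rad, 0 as found (shut), growing as it opens anticlockwise seen from above; two and a half turns is 15.71; it stops at 20. It stays where it is left
- pointer_tip (a point): tip of the brass pointer bar (50 x 14) fixed on top of the stem above the wheel's hub, 42 mm from the axis, 157 mm above the bench; it turns with the stem, not with the wheel
- beaker: bystander: glass beaker 72 across, 95 high. Origin: centre of its underside
- flask: bystander: conical glass flask 80 across, 118 high. Origin: centre of its underside
- wash_bottle: bystander: white plastic bottle 64 across, 150 high. Origin: centre of its underside
Mind the look-alikes: they are no part of the job. Leave any red look-alike of the block_b alone. What is shaped like the valve but green is not meant.

How it is judged:
By the outcome, as a careful person would: the job done as asked, in the order asked, and still so for the second after the job is handed in, with the robot touching nothing.
Of block_a, block_b, block_c only 2 to 3 are there at a start; the rules pass over those that are not, and their reading is None.
At some moment in a run one of block_a, block_b, block_c, cover may be knocked a few centimetres aside while the robot is not near it.
It also fails if it takes over 210 s, if anything falls off the work surface, if the arm or the gripper's body presses on something with over 40 N, if the wrist force passes 120 N, or if a joint passes its speed limit or range.

ROBOT

A 7-joint arm with a two-finger parallel gripper is mounted at the origin on the work surface. World frame = base frame: x ahead of the robot, y to its left, z up, the work surface at z = 0. Lengths are in mm, angles in rad, forces in N, time in s.
With the tool pointing down it reaches from about 425 to 875 mm from the base axis. Payload 4.7 kg.
Tool frame: the origin (TCP) lies midway between the tips of the shut fingers; the grasp point (between the pads) lies robot.hold_point_z behind it (robot.hold_point_z is the distance from the TCP to the grasp point, in mm); z points along the fingers, y is the line along which they close (so a half turn about z gives the same grasp; the last joint's range is limited). The gripper opens to 87 mm and grips with 3 to 60 N. Pads are 19 mm wide; open, the fingers measure 117 mm over their backs; the gripper's body (75 mm by 190 mm) begins 51 mm behind the grasp point.
Start: joints at [1.205, 0.321, -0.07, 1.45, 0.023, 1.371, -0.057], TCP at [240.959, -603.709, 222.587] pointing down, gripper open.
Joint ranges: [-2.86, 2.86], [-0.3, 2.09], [-1.38, 1.24], [0.06, 2.45], [-1.56, 4.7], [0.09, 2.05], [-2.69, 2.69]. Speed limits (rad/s): [2.57, 2.57, 3.14, 3.14, 3.14, 3.14, 3.14].

INTERFACE

Orientations are given as a unit quaternion [x, y, z, w].
In Python, from rig import robot gives the robot as it stands.
- The arm moves only by the tool move_arm, never from a script. Its argument "plan" is text: rows parted by semicolons, each of 7 numbers parted by spaces: the turn, a rotation vector about the tool's x, y, z in rad, then the shift along the tool's x, y, z in m, then the opening in per cent of the stroke, from 0 (shut) to 100 (fully open). A call has exactly 10 rows; each row is the pose to reach, as a shift and turn from the pose commanded when the call began, along the tool's axes at that moment; what a row does not reach only later rows make up. A row lasts 1/8 s, in which the tool goes at most 62.5 mm and 10.7 degrees, less where a joint would pass 70% of its speed; a pose out of reach is approached as far as the arm can. A call with a gripper value outside its range is refused whole. The fingers move at their own pace and stop on an object; "grip_force" is the grip in N (left out, the last holds). Time passes only in rows, so rows that repeat a pose let the fingers close, or fill a call up. It gives the time, the measured TCP pose, the force, the opening and the grip force at its end, in the units of the state.
- robot.get_obs(): the state, without advancing time (a new reading comes with each control period).
- robot.camera(name): name is "scene" or "top" or "wrist"; returns (picture, depth): 400x640x3 uint8, red, green, blue; 400x640 float32, mm along the optical axis (not along the pixel's ray), 0 where there is no reading.
- robot.get_calibration(name): a dict with "intrinsics" (3x3 intrinsics, pixels), "k1" (the pictures are not rectified: a ray, as slopes to the right and down, at radius r is drawn at 1 + k1 r^2 times it, then the intrinsics apply), "cam_to_world" (4x4, takes a point from camera to world coordinates). Camera axes: x right, y up, looking along -z (the intrinsics and any distortion apply to the point x, -y, -z); pixel columns grow to the right and rows downward; lengths in mm; the calibration is good to about 2 mm. A picture is of the moment at which its call begins: read the wrist's pose just before it. get_calibration takes no time and is no camera call; for the wrist camera it gives the pose at the moment of the call.
- robot.hand_in(): hands the job in; it is judged then, once.
The state is a dict: "t": time; "q": joint angles; "joint_velocities": joint speeds; "effort": joint torques, N m; "tool_pos": TCP position; "eef_rot": TCP orientation; "ft_force": force on the tool from outside, world axes, zero at the start; "moment": the same for the moment, N m; "width": opening from 0.0 (shut) to 1.0 (fully open); "gripper_force": force on a finger pad.
Only numpy, scipy, OpenCV 4.12 (cv2) and the standard library are available. Lean on these libraries where they do the work, as an engineer would, in place of code of your own. Each camera call takes 0.05 s, during which the arm holds its last target. There are 200 camera calls.

## Working session

There is one attempt and no reset: what is moved stays moved. The work goes in short steps, Python scripts to look and compute and a tool call to move; the robot and the scene stay as the last step left them, time stands still between calls to the robot, and variables do not carry over. Pictures are saved under pics/ and viewed, at most 14 in all, crops included, and the job is handed in when it is done.

Besides the shell and the picture viewer there is one more tool, called after ">>>" as name(argument=value, ...) on one line, values as JSON. move_arm: Moves the arm, as the interface text tells. Its arguments: {"type":"object","properties":{"plan":{"type":"string"},"grip_force":{"type":"number"}},"required":["plan"]}

```bash
ls; mkdir -p pics; python3 - <<'E'
from rig import robot
import cv2, numpy as np
print(robot.get_obs(), robot.hold_point_z)
for n in ("scene","top"):
    p,d=robot.camera(n); cv2.imwrite(f"pics/{n}0.png",p[:,:,::-1]); np.savez(f"{n}0.npz",p=p,d=d)
    c=robot.get_calibration(n); print(n,c)
E
```

```text
pics
{'t': 0.0, 'q': array([ 1.20510194,  0.32185191, -0.07006887,  1.45166103,  0.0226229 ,
        1.37080795, -0.05690367]), 'joint_velocities': array([ 2.02764061e-03, -6.87557875e-04,  7.37163285e-06,  4.05809309e-04,
        3.53724120e-04, -6.41296023e-04,  9.05509680e-04]), 'effort': array([ 5.87280938e-04, -4.91287744e+01, -4.03830204e-01, -3.12524199e+01,
       -6.39863173e-02,  4.37680143e-02,  1.84476576e-04]), 'tool_pos': array([ 240.70590576, -603.19386576,  221.44964406]), 'eef_rot': array([ 9.82021663e-01,  1.88765756e-01, -2.44443858e-04, -9.39496260e-04]), 'ft_force': array([-0.11818551,  0.44717451,  0.06026679]), 'moment': array([-0.02823658,  0.02174405,  0.0096568 ]), 'gripper_force': 0.0, 'width': 1.00199209313694} 18.700000000000003
scene {'intrinsics': array([[424.7748776 ,   0.        , 320.46843938],
       [  0.        , 424.7748776 , 195.93471169],
       [  0.        ,   0.        ,   1.        ]]), 'k1': -0.01865162605013579, 'cam_to_world': array([[-4.48448493e-02, -6.86877255e-01,  7.25388569e-01,
         1.34286198e+03],
       [ 9.98950192e-01, -2.40353517e-02,  3.89976292e-02,
         5.26433700e+01],
       [-9.35161513e-03,  7.26375894e-01,  6.87234027e-01,
         8.94406606e+02],
       [ 0.00000000e+00,  0.00000000e+00,  0.00000000e+00,
         1.00000000e+00]])}
top {'intrinsics': array([[503.81693174,   0.        , 320.32082742],
       [  0.        , 503.81693174, 206.86404604],
       [  0.        ,   0.        ,   1.        ]]), 'k1': -0.00112447238724194, 'cam_to_world': array([[ 2.08593149e-03,  9.97570762e-01, -6.96291860e-02,
         4.38640150e+02],
       [-9.99970161e-01,  1.56289947e-03, -7.56531084e-03,
         4.58187711e+00],
       [-7.43810948e-03,  6.96428891e-02,  9.97544256e-01,
         1.71564914e+03],
       [ 0.00000000e+00,  0.00000000e+00,  0.00000000e+00,
         1.00000000e+00]])}
```

View pics/scene0.png

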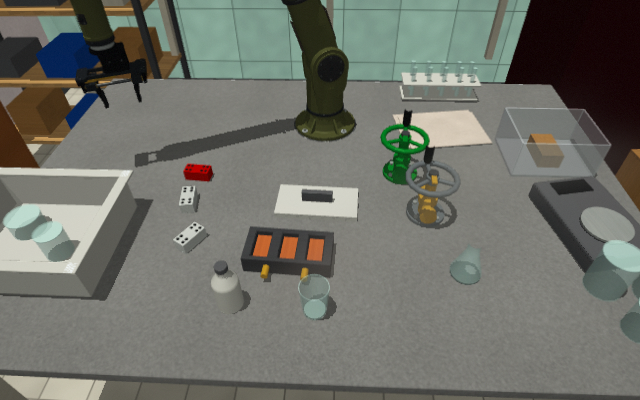

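View pics/top0.png

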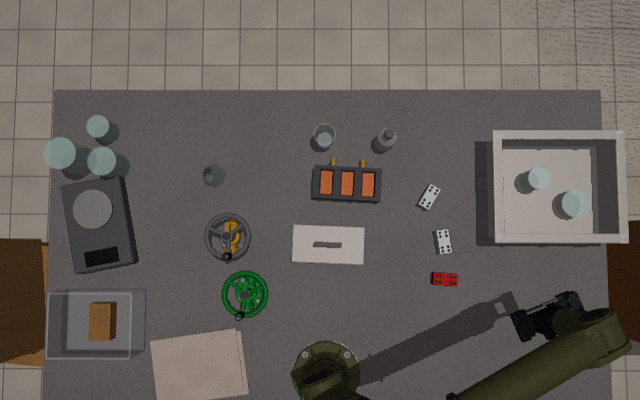

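The top view shows two white blocks at (429,196) and (443,241), and a red decoy at (445,279). The station is at (346,184), the cover at (328,244), the grey valve at (228,237) and the green decoy valve at (245,295). The beaker, bottle and flask stand at (324,137), (386,138) and (214,175).

```bash
cat > h.py <<'E'
import numpy as np, cv2
from scipy.spatial.transform import Rotation as R
from rig import robot
def ray(c,uv):
    K=c['intrinsics']; x=(np.atleast_2d(uv).astype(float)-K[:2,2])/[K[0,0],K[1,1]]
    s=x.copy()
    for _ in range(8): s=x/(1+c['k1']*(s**2).sum(1,keepdims=True))
    M=c['cam_to_world']; d=np.c_[s[:,0],-s[:,1],-np.ones(len(s))]
    return M[:3,3], d@M[:3,:3].T
def plane(c,uv,z):
    o,d=ray(c,uv); return o+d*((z-o[2])/d[:,2])[:,None]
def cloud(c,d):
    v,u=np.mgrid[:400,:640]; o,r=ray(c,np.c_[u.ravel(),v.ravel()])
    return (o+r*d.reshape(-1,1)).reshape(400,640,3)
def rect(pts):   # metric minAreaRect: centre, (long,short), direction of long side in deg, mod 180
    (c,(w,h),a)=cv2.minAreaRect(np.float32(pts)[:,None,:2])
    if w<h: w,h,a=h,w,a+90
    return np.round(c,1),(round(w,1),round(h,1)),round((a+90)%180-90,2)
def blobs(mask,amin):
    n,l,st,ce=cv2.connectedComponentsWithStats(mask.astype(np.uint8))
    for i in range(1,n):
        if st[i,4]>amin:
            k,_=cv2.findContours((l==i).astype(np.uint8),cv2.RETR_EXTERNAL,cv2.CHAIN_APPROX_NONE)
            yield ce[i],st[i,4],k[0][:,0]
def delta(target,yaw=None,quiet=False):
    """shift (m, tool axes) and tool-z turn to reach world target (TCP, mm); yaw = direction of tool x, deg"""
    s=robot.get_obs(); Rm=R.from_quat(s['eef_rot']).as_matrix()
    x=Rm[:,0]; y0=np.degrees(np.arctan2(x[1],x[0]))
    sh=Rm.T@(np.array(target)-s['tool_pos'])/1000
    print('t',round(s['t'],2),'pos',s['tool_pos'].round(1),'yaw',y0.round(2),'tilt',(Rm[:,2]).round(4),'f',s['ft_force'].round(1),'w',round(s['width'],3))
    dy=None
    if yaw is not None:
        dy=(yaw-y0+90)%180-90
        tgt=R.from_euler('z',y0+dy,degrees=True)*R.from_quat([1,0,0,0])
        rv=(R.from_matrix(Rm).inv()*tgt).as_rotvec(); print('rotvec',rv.round(4))
    print('shift',sh.round(4))
E
python3 - <<'E'
from h import *
z=np.load('top0.npz'); p,d=z['p'],z['d']; c=robot.get_calibration('top'); P=cloud(c,d)
g=cv2.cvtColor(p,cv2.COLOR_RGB2HSV); H,S,V=[g[...,i].astype(int) for i in range(3)]
for n,m in (('white',(S<40)&(V>150)),('orange',(H<14)&(S>120)&(V>120)),('grey',(S<60)&(V<60)),):
    m=m.copy(); m[:,:190]=0; m[:,460:]=0; m[:120]=0; m[290:]=0
    for ce,a,k in blobs(m,60):
        zz=np.median(P[k[:,1],k[:,0],2]); hz={'white':36,'orange':38,'grey':52}[n]
        if n=='white' and a>1000: hz=18
        print(n,ce.round(1),a,'z',zz.round(1),rect(plane(c,k,hz)))
# wheel handle + pointer neighborhoods
m=np.zeros((400,640),bool); m[190:290,180:270]=1
for lo,hi in ((120,150),(150,165),(185,215)):
    q=P[m&(P[...,2]>lo)&(P[...,2]<hi)]; print(lo,len(q),q.mean(0).round(1),q.min(0).round(0),q.max(0).round(0))
print('bench',np.median(P[210:220,390:400,2]))
E
```

```text
white [429.3 196.3] 185 z 36.3 (array([ 592.6, -347.4]), (77.5, 37.1), -31.32)
white [328. 244.] 2367 z 18.1 (array([432.4,  -8.2]), (237.4, 122.2), 87.72)
white [443.7 240.5] 190 z 35.6 (array([ 443.6, -392.9]), (77.3, 37.2), 8.59)
orange [326. 182.] 257 z 37.2 (array([639.3,  -1.5]), (75.9, 37.2), -3.23)
orange [346.7 183.1] 258 z 37.4 (array([636. , -70.2]), (74.2, 36.8), -0.13)
orange [367.7 184.2] 262 z 38.0 (array([ 631.2, -140.4]), (77.5, 36.8), -0.3)
orange [445.7 278.7] 205 z 36.6 (array([ 318.4, -396. ]), (77.8, 38.3), 84.96)
grey [316.  145.7] 117 z -0.1 (array([758.1,  28.6]), (66.4, 33.2), 53.5)
grey [375.6 147.4] 90 z 0.4 (array([ 756.1, -168.8]), (57.6, 34.1), 32.18)
grey [332.4 191.1] 390 z 42.5 (array([628.4, -65.7]), (229.2, 113.8), 86.26)
grey [349.5 172.7] 64 z 51.7 (array([653.1, -70.7]), (67.5, 56.6), -3.94)
grey [212.9 235.8] 77 z 4.2 (array([451.4, 366.3]), (52.9, 36.4), 1.0)
grey [435.4 242.3] 70 z 3.4 (array([ 437.1, -361.8]), (73.2, 11.2), 9.57)
grey [231.3 256.1] 148 z 2.9 (array([395.9, 304.8]), (124.7, 40.6), -71.45)
120 1177 [416.3 289.  142.2] [291. 181. 125.] [532. 382. 150.]
150 187 [425.5 292.3 156.3] [294. 221. 150.] [522. 370. 165.]
185 27 [398.  298.6 198.7] [387. 290. 189.] [408. 311. 206.]
bench -0.9545765596782303
```

```bash
python3 - <<'E'
from h import *
delta([443.6,-392.9,180],8.6)
c=robot.get_calibration('wrist'); s=robot.get_obs(); Rm=R.from_quat(s['eef_rot']).as_matrix()
print(c['intrinsics'],c['k1'],'cam in tool',Rm.T@(c['cam_to_world'][:3,3]-s['tool_pos']),'\n',Rm.T@c['cam_to_world'][:3,:3])
E
```

```text
t 0.1 pos [ 240.8 -603.2  221.5] yaw 21.76 tilt [-7.0e-04  1.6e-03 -1.0e+00] f [-0.3  1.  -0.3] w 0.998
rotvec [-0.0018  0.0003  0.2297]
shift [ 0.2664 -0.12    0.0417]
[[356.25523193   0.         319.77537849]
 [  0.         356.25523193 200.17155   ]
 [  0.           0.           1.        ]] -0.061759458777456325 cam in tool [  77.81078606   -0.17427406 -163.44273455] 
 [[ 5.92898129e-04  9.58690864e-01  2.84449426e-01]
 [ 9.99999733e-01 -6.90041994e-04  2.41304707e-04]
 [ 4.27618667e-04  2.84449207e-01 -9.58691017e-01]]
```

>>> move_arm(plan="0 0 0.05 0.05 -0.02 0 100; 0 0 0.1 0.1 -0.05 0.01 100; 0 0 0.15 0.15 -0.07 0.02 100; 0 0 0.2 0.2 -0.09 0.03 100; 0 0 0.23 0.266 -0.12 0.042 100; 0 0 0.23 0.266 -0.12 0.042 100; 0 0 0.23 0.266 -0.12 0.042 100; 0 0 0.23 0.266 -0.12 0.042 100; 0 0 0.23 0.266 -0.12 0.042 100; 0 0 0.23 0.266 -0.12 0.042 100")

```text
t: 1.35
tool_pos: [442.7, -394.7, 180.7]
eef_rot: [0.997, 0.074, -0.0, 0.0]
ft_force: [-0.1, 0.8, 0.3]
width: 1.0
gripper_force: 0.0
```

```bash
cat >> h.py <<'E'
def wrist(name=None):
    c=robot.get_calibration('wrist'); p,d=robot.camera('wrist')
    if name: cv2.imwrite(f'pics/{name}.png',p[:,:,::-1])
    return c,p,d,cloud(c,d)
def topface(P,lo,hi,amin=300,band=None):
    m=(P[...,2]>lo)&(P[...,2]<hi)
    for ce,a,k in blobs(m,amin): yield ce.round(0),a,k
E
python3 - <<'E'
from h import *
c,p,d,P=wrist('w1')
for ce,a,k in topface(P,30,42): print(ce,a,rect(plane(c,k,36)))
g=cv2.cvtColor(p,cv2.COLOR_RGB2HSV); m=(g[...,1]<50)&(g[...,2]>140)
for ce,a,k in blobs(m,300): print('w',ce,a,rect(plane(c,k,36)),'z',np.median(P[k[:,1],k[:,0],2]))
delta([443.6,-392.9,180],8.6)
E
```

```text
[274.  19.] 2333 (array([ 579.7, -338.3]), (49.6, 41.4), -30.73)
[519.  93.] 1423 (array([ 541. , -549.8]), (163.6, 8.3), 0.09)
[317. 182.] 3965 (array([ 444. , -391.6]), (80.6, 40.0), 8.55)
[314. 320.] 520 (array([ 299. , -400.5]), (69.5, 15.5), -81.61)
w [295.71833358 126.64935171] 122322 (array([ 472.7, -389.2]), (645.5, 256.2), -81.22) z 2.0202258070453354
w [305.10659419 337.50449066] 8462 (array([ 279.7, -413.7]), (279.2, 58.8), -80.76) z 1.1683876363304364
t 1.4 pos [ 442.9 -394.4  180.7] yaw 8.5 tilt [ 0.e+00 -3.e-04 -1.e+00] f [ 0.7  0.7 -1.4] w 1.0
rotvec [ 0.0003  0.     -0.0018]
shift [ 0.0009 -0.0014  0.0007]
```

View pics/w1.png

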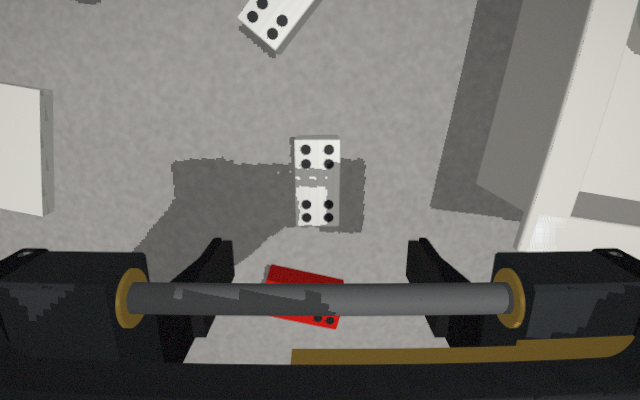

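The block is at (317,182), measured as 80.6 × 40.0 mm, so the wrist view can be trusted. I'll descend and grasp.

>>> move_arm(plan="0 0 0 0.0015 -0.0026 0.04 100; 0 0 0 0.0015 -0.0026 0.08 100; 0 0 0 0.0015 -0.0026 0.12 100; 0 0 0 0.0015 -0.0026 0.15 100; 0 0 0 0.0015 -0.0026 0.169 100; 0 0 0 0.0015 -0.0026 0.169 100; 0 0 0 0.0015 -0.0026 0.169 0; 0 0 0 0.0015 -0.0026 0.169 0; 0 0 0 0.0015 -0.0026 0.169 0; 0 0 0 0.0015 -0.0026 0.169 0", grip_force=30)

```text
t: 2.65
tool_pos: [444.8, -391.1, 12.1]
eef_rot: [0.997, 0.075, 0.0, 0.0]
ft_force: [-0.5, 0.6, -0.2]
width: 0.626
gripper_force: 0.0
```

>>> move_arm(plan="0 0 0 0 0 0 0; 0 0 0 0 0 0 0; 0 0 0 0 0 -0.02 0; 0 0 0 0 0 -0.05 0; 0 0 0 0 0 -0.09 0; 0 0 0 0 0 -0.14 0; 0 0 0 0 0 -0.18 0; 0 0 0 0 0 -0.18 0; 0 0 0 0 0 -0.18 0; 0 0 0 0 0 -0.18 0")

```text
t: 3.9
tool_pos: [443.6, -390.0, 189.6]
eef_rot: [0.997, 0.075, -0.001, -0.001]
ft_force: [-0.4, 0.5, -1.7]
width: 0.457
gripper_force: 30.0
```

```bash
python3 - <<'E'
from h import *
c,p,d,P=wrist('w2')
s=robot.get_obs(); Rm=R.from_quat(s['eef_rot']).as_matrix()
T=(P-s['tool_pos'])@Rm   # tool frame
m=(T[...,2]>-29)&(T[...,2]<-19)&(abs(T[...,1])<30)&(abs(T[...,0])<60)
q=T[m]; print(len(q), np.percentile(q,[0,2,50,98,100],axis=0).round(1))
delta([636,-70.2,180],-3.3)
E
```

```text
12001 [[-36.4 -29.9 -29. ]
 [-33.8 -20.6 -27. ]
 [ 13.   -0.2 -25.5]
 [ 38.7  20.1 -21.7]
 [ 39.3  29.7 -19. ]]
t 3.95 pos [ 443.7 -390.1  189.7] yaw 8.59 tilt [-0.0026  0.0022 -1.    ] f [ 0.4  0.7 -2. ] w 0.462
rotvec [-0.0024  0.0025  0.2075]
shift [ 0.2379 -0.2876  0.0099]
```

View pics/w2.png

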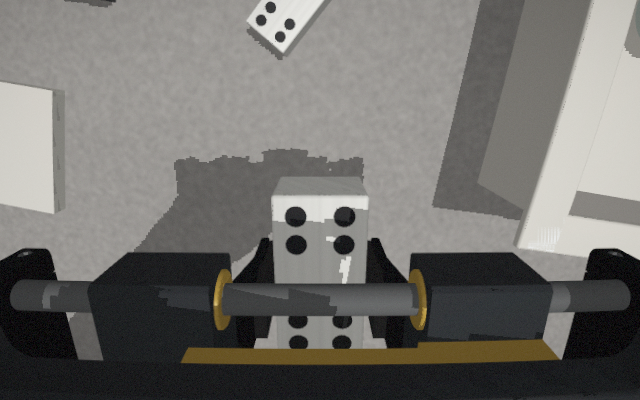

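>>> move_arm(plan="0 0 0.05 0.04 -0.05 0 0; -0.001 0.001 0.1 0.08 -0.1 0 0; -0.0024 0.0025 0.15 0.12 -0.15 0 0; -0.0024 0.0025 0.2 0.14 -0.2 0 0; -0.0024 0.0025 0.2075 0.163 -0.25 0 0; -0.0024 0.0025 0.2075 0.163 -0.299 0 0; -0.0024 0.0025 0.2075 0.163 -0.299 0 0; -0.0024 0.0025 0.2075 0.163 -0.299 0 0; -0.0024 0.0025 0.2075 0.163 -0.299 0 0; -0.0024 0.0025 0.2075 0.163 -0.299 0 0")

```text
t: 5.2
tool_pos: [561.0, -72.4, 191.3]
eef_rot: [1.0, -0.03, 0.001, 0.001]
ft_force: [0.1, 0.5, -2.2]
width: 0.457
gripper_force: 30.0
```

```bash
cat >> h.py <<'E'
def station(c,p,P,verbose=True):
    """pocket rims from the wrist view: minAreaRect of the mouths (holes in the z=52 face)"""
    top=((P[...,2]>47)&(P[...,2]<57)).astype(np.uint8)
    top=cv2.morphologyEx(top,cv2.MORPH_CLOSE,np.ones((3,3)))
    k,h=cv2.findContours(top,cv2.RETR_CCOMP,cv2.CHAIN_APPROX_NONE)
    for kk,hh in zip(k,h[0]):
        if cv2.contourArea(kk)>1500: print('hole' if hh[3]>=0 else 'outer',kk[:,0].mean(0).round(0),rect(plane(c,kk[:,0],52)))
E
python3 - <<'E'
from h import *
c,p,d,P=wrist('w3'); np.savez('w3.npz',p=p,d=d,M=c['cam_to_world'])
station(c,p,P)
g=cv2.cvtColor(p,cv2.COLOR_RGB2HSV); m=(g[...,0]<16)&(g[...,1]>110)&(g[...,2]>100)
for ce,a,k in blobs(m,1500): print('pad',ce.round(0),a,rect(plane(c,k,38)))
delta([636,-70.2,180],-3.3)
E
```

```text
outer [311.  93.] (array([637.5, -69.7]), (227.5, 110.9), 86.61)
hole [227.  96.] (array([641.4,  -0.8]), (82.8, 43.7), -3.25)
hole [395.  95.] (array([ 633.5, -138.9]), (83.4, 43.6), -3.23)
hole [311.  96.] (array([637.3, -69.6]), (82.9, 44.1), -3.32)
pad [230.  96.] 4210 (array([6.418e+02, 5.000e-01]), (78.6, 39.0), -3.26)
pad [311.  95.] 4309 (array([637.5, -69.7]), (78.4, 39.3), -3.43)
pad [393.  96.] 4294 (array([ 633.6, -139.8]), (78.9, 39.4), -3.35)
t 5.25 pos [561.1 -72.  191.3] yaw -3.42 tilt [ 0.0023 -0.0023 -1.    ] f [-0.5  0.2 -3.2] w 0.458
rotvec [ 0.0022 -0.0024 -0.0021]
shift [ 0.0746 -0.0063  0.0115]
```

View pics/w3.png

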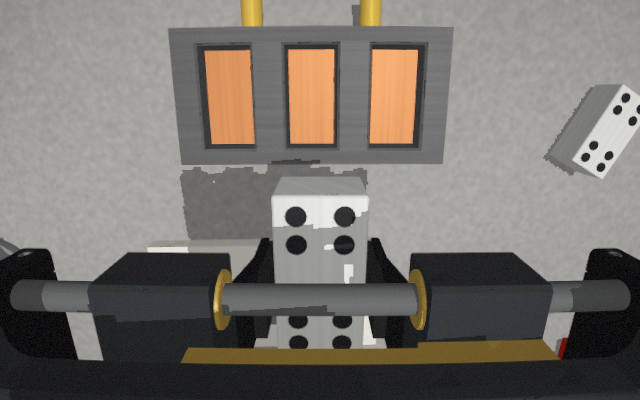

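>>> move_arm(plan="0.001 -0.001 0 0.03 -0.003 0 0; 0.001 -0.001 0.002 0.06 -0.006 0 0; 0.001 -0.001 0.002 0.0767 -0.0067 0 0; 0.001 -0.001 0.002 0.0767 -0.0067 0.03 0; 0.001 -0.001 0.002 0.0767 -0.0067 0.06 0; 0.001 -0.001 0.002 0.0767 -0.0067 0.09 0; 0.001 -0.001 0.002 0.0767 -0.0067 0.114 0; 0.001 -0.001 0.002 0.0767 -0.0067 0.114 0; 0.001 -0.001 0.002 0.0767 -0.0067 0.114 0; 0.001 -0.001 0.002 0.0767 -0.0067 0.114 0")

```text
t: 6.5
tool_pos: [639.5, -69.0, 79.4]
eef_rot: [1.0, -0.03, 0.002, 0.001]
ft_force: [-0.1, 0.0, -1.9]
width: 0.458
gripper_force: 30.0
```

```bash
python3 - <<'E'
from h import *
c,p,d,P=wrist('w4')
for _ in range(3): delta([638.1,-69.9,54],-3.3)
s=robot.get_obs(); Rm=R.from_quat(s['eef_rot']).as_matrix()
# front end of held block: brightness profile along central columns
print('col', p[140:280:4,320-6:327].mean((1,2)).round(0))
o,r=ray(c,[[320,v] for v in range(150,240,6)]); T0=(o-s['tool_pos'])@Rm; Tr=r@Rm
for z in (-24,12): print(z,[(v,round((T0+Tr[i]*(z-T0[2])/Tr[i,2])[0],1)) for i,v in enumerate(range(150,240,6))])
E
```

```text
t 6.55 pos [639.4 -69.   79.2] yaw -3.43 tilt [ 0.0041 -0.0017 -1.    ] f [-0.3 -0.9 -2.2] w 0.462
rotvec [ 0.0014 -0.0042 -0.0023]
shift [-0.0013  0.0009  0.0252]
t 6.55 pos [639.4 -69.   79.2] yaw -3.43 tilt [ 0.0041 -0.0017 -1.    ] f [-0.3 -0.9 -2.2] w 0.462
rotvec [ 0.0014 -0.0042 -0.0023]
shift [-0.0013  0.0009  0.0252]
t 6.55 pos [639.4 -69.   79.2] yaw -3.43 tilt [ 0.0041 -0.0017 -1.    ] f [-0.3 -0.9 -2.2] w 0.462
rotvec [ 0.0014 -0.0042 -0.0023]
shift [-0.0013  0.0009  0.0252]
col [ 67. 102. 119. 117. 118. 117. 114. 137. 112. 132. 159. 158. 158. 161.
 222. 243. 243. 243. 243. 243. 242. 241. 169. 169. 169. 168. 241. 169.
 169. 168. 168. 168. 168. 167. 167.]
-24 [(150, np.float64(57.1)), (156, np.float64(54.7)), (162, np.float64(52.3)), (168, np.float64(49.9)), (174, np.float64(47.4)), (180, np.float64(45.0)), (186, np.float64(42.5)), (192, np.float64(40.0)), (198, np.float64(37.4)), (204, np.float64(34.9)), (210, np.float64(32.3)), (216, np.float64(29.7)), (222, np.float64(27.0)), (228, np.float64(24.4)), (234, np.float64(21.7))]
12 [(150, np.float64(51.7)), (156, np.float64(48.7)), (162, np.float64(45.7)), (168, np.float64(42.6)), (174, np.float64(39.6)), (180, np.float64(36.5)), (186, np.float64(33.3)), (192, np.float64(30.2)), (198, np.float64(27.0)), (204, np.float64(23.8)), (210, np.float64(20.5)), (216, np.float64(17.2)), (222, np.float64(13.9)), (228, np.float64(10.5)), (234, np.float64(7.2))]
```

View pics/w4.png

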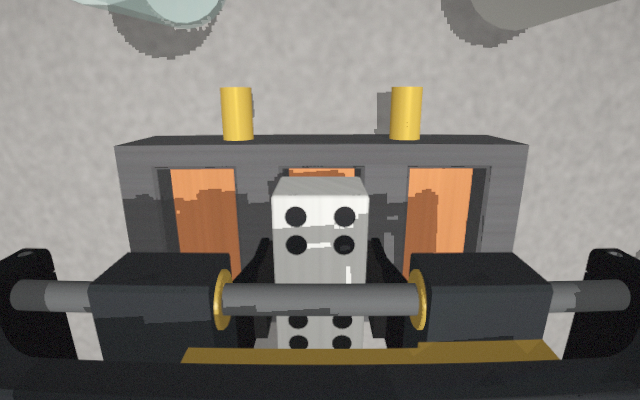

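>>> move_arm(plan="0 -0.002 0.002 -0.0003 0.0009 0 0; 0 -0.002 0.002 -0.0003 0.0009 0.004 0; 0 -0.002 0.002 -0.0003 0.0009 0.008 0; 0 -0.002 0.002 -0.0003 0.0009 0.012 0; 0 -0.002 0.002 -0.0003 0.0009 0.014 0; 0 -0.002 0.002 -0.0003 0.0009 0.016 0; 0 -0.002 0.002 -0.0003 0.0009 0.018 0; 0 -0.002 0.002 -0.0003 0.0009 0.02 0; 0 -0.002 0.002 -0.0003 0.0009 0.02 0; 0 -0.002 0.002 -0.0003 0.0009 0.02 0")

```text
t: 7.8
tool_pos: [638.1, -69.8, 57.8]
eef_rot: [1.0, -0.031, -0.0, 0.001]
ft_force: [0.3, -0.2, -2.8]
width: 0.456
gripper_force: 30.0
```

>>> move_arm(plan="0 0 0 0 0 0.002 0; 0 0 0 0 0 0.0035 0; 0 0 0 0 0 0.0035 0; 0 0 0 0 0 0.0035 80; 0 0 0 0 0 0.0035 80; 0 0 0 0 0 0.0035 80; 0 0 0 0 0 0.0035 80; 0 0 0 0 0 0.0035 80; 0 0 0 0 0 -0.02 80; 0 0 0 0 0 -0.05 80")

```text
t: 9.05
tool_pos: [637.3, -69.7, 107.4]
eef_rot: [1.0, -0.031, -0.001, 0.0]
ft_force: [0.7, -0.3, -0.3]
width: 0.8
gripper_force: 0.0
```

>>> move_arm(plan="0 0 0 -0.04 0 -0.05 80; 0 0 0 -0.08 0 -0.05 0; 0 0 0 -0.08 0 -0.05 0; 0 0 0 -0.08 0 -0.05 0; 0 0 0 -0.08 0 -0.05 0; 0 0 0 -0.08 0 -0.05 0; 0 0 0 -0.08 0 -0.05 0; 0 0 0 -0.08 0 -0.05 0; 0 0 0 -0.08 0 -0.05 0; 0 0 0 -0.08 0 -0.05 0")

```text
t: 10.3
tool_pos: [558.3, -64.7, 157.8]
eef_rot: [1.0, -0.031, -0.0, 0.001]
ft_force: [-0.3, -0.0, -0.1]
width: 0.006
gripper_force: 0.0
```

```bash
python3 - <<'E'
from h import *
c,p,d,P=wrist('w5')
station(c,p,P)
for ce,a,k in topface(P,66,80,500): print(ce,a,rect(plane(c,k,74)),np.median(P[int(ce[1]),int(ce[0]),2]))
delta([637.4,-69.7,78],-3.3)
E
```

```text
outer [320.  87.] (array([637.5, -69.7]), (227.6, 110.9), 86.81)
hole [225.  91.] (array([641.2,  -0.9]), (82.9, 43.3), -3.18)
hole [414.  90.] (array([ 633.6, -138.9]), (82.7, 43.3), -3.05)
hole [320.  90.] (array([637.1, -69.5]), (87.6, 45.0), -3.68)
[320.  90.] 7309 (array([637. , -69.5]), (79.2, 40.0), -3.76) 73.8410898616178
t 10.35 pos [558.3 -64.7 157.8] yaw -3.54 tilt [-3.0e-04 -1.2e-03 -1.0e+00] f [-0.3  0.2  0.7] w 0.002
rotvec [ 0.0012  0.0002 -0.0041]
shift [ 0.0793 -0.      0.0798]
```

View pics/w5.png

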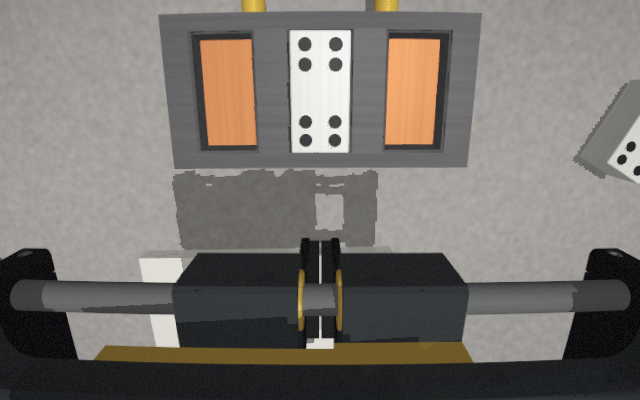

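>>> move_arm(plan="0 0 -0.004 0.04 0 0.02 0; 0 0 -0.004 0.079 0 0.05 0; 0 0 -0.004 0.079 0 0.075 0; 0 0 -0.004 0.079 0 0.08 0; 0 0 -0.004 0.079 0 0.084 0; 0 0 -0.004 0.079 0 0.088 0; 0 0 -0.004 0.079 0 0.092 0; 0 0 -0.004 0.079 0 0.096 0; 0 0 -0.004 0.079 0 0.1 0; 0 0 -0.004 0.079 0 0.102 0")

```text
t: 11.6
tool_pos: [637.7, -69.8, 59.5]
eef_rot: [1.0, -0.029, 0.001, 0.001]
ft_force: [-5.6, 0.6, 11.2]
width: 0.003
gripper_force: 5.6
```

>>> move_arm(plan="0 0 0 0 0 0.002 0; 0 0 0 0 0 0.004 0; 0 0 0 0 0 0.006 0; 0 0 0 0 0 0.007 0; 0 0 0 0 0 0.008 0; 0 0 0 0 0 0.009 0; 0 0 0 0 0 0.009 0; 0 0 0 0 0 0.009 0; 0 0 0 0 0 0.009 0; 0 0 0 0 0 0.009 0")

```text
t: 12.85
tool_pos: [637.8, -69.8, 52.3]
eef_rot: [1.0, -0.029, 0.001, 0.001]
ft_force: [-8.5, 0.7, 19.4]
width: 0.004
gripper_force: 9.7
```

>>> move_arm(plan="0 0 0 0 0 0.002 0; 0 0 0 0 0 0.002 0; 0 0 0 0 0 -0.01 0; 0 0 0 0 0 -0.05 0; 0 0 0 0 0 -0.11 0; 0 0 0 -0.04 0 -0.13 0; 0 0 0 -0.08 0 -0.13 0; 0 0 0 -0.08 0 -0.13 0; 0 0 0 -0.08 0 -0.13 0; 0 0 0 -0.08 0 -0.13 0")

```text
t: 14.1
tool_pos: [558.2, -65.0, 176.9]
eef_rot: [1.0, -0.029, 0.0, 0.0]
ft_force: [-0.6, -0.6, 0.3]
width: 0.005
gripper_force: 0.0
```

```bash
python3 - <<'E'
from h import *
c,p,d,P=wrist('w6')
station(c,p,P)
bx=P[60:130,300:345]; print('block mid z', np.median(bx[...,2]))
m=(p.min(2)>150)
for ce,a,k in blobs(m,1500): print(ce.round(0),a,rect(plane(c,k,52)),'z med',np.median(P[k[:,1],k[:,0],2]).round(1), 'station z',np.median(P[95:130,360:372,2]).round(1))
delta([592.6,-347.4,180],-31.3)
E
```

```text
outer [320.  88.] (array([637.5, -69.8]), (227.6, 110.7), 86.73)
hole [408.  91.] (array([ 633.5, -138.9]), (82.7, 43.4), -3.17)
hole [232.  91.] (array([641.5,  -0.8]), (82.6, 43.9), -3.48)
block mid z 53.20662837536182
[314. 173.] 74253 (array([589.2, -67. ]), (594.0, 234.5), 86.83) z med 1.4 station z 53.1
[320.  91.] 4572 (array([637. , -69.5]), (78.7, 39.8), -3.44) z med 52.8 station z 53.1
[146. 329.] 1686 (array([428.9, 118.3]), (74.5, 36.9), 87.38) z med 1.6 station z 53.1
t 14.15 pos [558.1 -64.9 176.7] yaw -3.3 tilt [ 1.e-04 -7.e-04 -1.e+00] f [ 1.1 -0.3 -0.1] w 0.004
rotvec [ 6.000e-04 -3.000e-04  4.887e-01]
shift [ 0.0507  0.28   -0.0031]
```

>>> move_arm(plan="0 0 0.08 0.01 0.05 0 100; 0 0 0.16 0.02 0.1 0 100; 0 0 0.24 0.03 0.15 0 100; 0 0 0.32 0.04 0.2 0 100; 0 0 0.4 0.05 0.25 0 100; 0 0 0.489 0.05 0.28 0 100; 0 0 0.489 0.05 0.28 0 100; 0 0 0.489 0.05 0.28 0 100; 0 0 0.489 0.05 0.28 0 100; 0 0 0.489 0.05 0.28 0 100")

```text
t: 15.4
tool_pos: [591.6, -346.1, 177.4]
eef_rot: [0.963, -0.269, 0.0, 0.0]
ft_force: [0.5, 0.1, 0.1]
width: 0.983
gripper_force: 0.0
```

```bash
python3 - <<'E'
from h import *
c,p,d,P=wrist('w7')
for ce,a,k in topface(P,30,42): 
    r=rect(plane(c,k,36)); print(ce,a,r)
    if 2500<a<5500: delta([r[0][0],r[0][1],12],r[2])
E
```

```text
[543.  94.] 1674 (array([ 552.2, -550.3]), (191.8, 8.5), 0.01)
[83. 86.] 606 (array([ 771.2, -216.3]), (61.7, 28.2), -33.68)
[318. 182.] 4030 (array([ 593.7, -345.9]), (80.0, 40.0), -31.35)
t 15.45 pos [ 591.4 -346.4  177.3] yaw -31.23 tilt [-1.0e-04 -1.1e-03 -1.0e+00] f [ 0.2 -0.2 -0.7] w 0.988
rotvec [ 0.001  -0.0005  0.0021]
shift [ 0.0016 -0.0018  0.1653]
[ 56. 204.] 531 (array([ 704.5, -128.7]), (29.1, 19.4), -2.82)
[144. 233.] 812 (array([ 635.4, -182.7]), (100.9, 9.6), -3.31)
[ 92. 239.] 902 (array([ 656.9, -131.9]), (39.6, 34.6), 81.81)
```

>>> move_arm(plan="0 0 0.002 0.0008 -0.0018 0.04 100; 0 0 0.002 0.0008 -0.0018 0.08 100; 0 0 0.002 0.0008 -0.0018 0.12 100; 0 0 0.002 0.0008 -0.0018 0.15 100; 0 0 0.002 0.0008 -0.0018 0.165 100; 0 0 0.002 0.0008 -0.0018 0.165 100; 0 0 0.002 0.0008 -0.0018 0.165 0; 0 0 0.002 0.0008 -0.0018 0.165 0; 0 0 0.002 0.0008 -0.0018 0.165 0; 0 0 0.002 0.0008 -0.0018 0.165 0", grip_force=30)

```text
t: 16.7
tool_pos: [592.8, -346.6, 12.5]
eef_rot: [0.963, -0.271, 0.0, 0.001]
ft_force: [0.5, -0.5, 0.1]
width: 0.634
gripper_force: 0.0
```

>>> move_arm(plan="0 0 0 0 0 0 0; 0 0 0 0 0 0 0; 0 0 0 0 0 -0.02 0; 0 0 0 0 0 -0.05 0; 0 0 0 0 0 -0.09 0; 0 0 0 0 0 -0.12 0; 0 0 0 0 0 -0.12 0; 0 0 0 0 0 -0.12 0; 0 0 0 0 0 -0.12 0; 0 0 0 0 0 -0.12 0")

```text
t: 17.95
tool_pos: [591.9, -345.9, 130.4]
eef_rot: [0.963, -0.271, -0.001, 0.0]
ft_force: [-0.5, -0.6, -4.0]
width: 0.455
gripper_force: 30.0
```

```bash
python3 - <<'E'
from h import *
delta([634.6,-139.6,130],-3.3)
E
```

```text
t 17.95 pos [ 591.9 -345.9  130.4] yaw -31.44 tilt [-2.6e-03  2.0e-04 -1.0e+00] f [-0.5 -0.6 -4. ] w 0.455
rotvec [ 0.0006  0.0026 -0.4911]
shift [-0.0712 -0.1983  0.0003]
```

>>> move_arm(plan="0 0 -0.08 -0.01 -0.04 0 0; 0 0 -0.16 -0.03 -0.08 0 0; 0 0 -0.24 -0.04 -0.12 0 0; 0 0 -0.32 -0.055 -0.16 0 0; 0 0 -0.4 -0.0712 -0.198 0 0; 0 0.001 -0.491 -0.0712 -0.198 0 0; 0 0.001 -0.491 -0.0712 -0.198 0.03 0; 0 0.001 -0.491 -0.0712 -0.198 0.05 0; 0 0.001 -0.491 -0.0712 -0.198 0.05 0; 0 0.001 -0.491 -0.0712 -0.198 0.05 0")

```text
t: 19.2
tool_pos: [635.7, -140.2, 82.4]
eef_rot: [1.0, -0.029, 0.001, 0.001]
ft_force: [0.5, 0.4, -2.5]
width: 0.45
gripper_force: 30.0
```

```bash
python3 - <<'E'
from h import *
delta([634.6,-139.6,54],-3.3)
c,p,d,P=wrist('w8')
s=robot.get_obs(); Rm=R.from_quat(s['eef_rot']).as_matrix()
print('col',[(v,int(p[v,310:330].mean())) for v in range(156,206,2)])
def tx(uv,z):
    o,r=ray(c,uv); T0=(o-s['tool_pos'])@Rm; Tr=r@Rm; return (T0+Tr*((z-T0[2])/Tr[:,2])[:,None])[:,:2].round(1)
for z in (-24,12,s['tool_pos'][2]-52): print(round(z,1),tx([[320,v] for v in range(160,202,5)],z)[:,0])
print('row186',[(u,int(p[200,u].mean())) for u in list(range(262,284,2))+list(range(360,380,2))])
E
```

```text
t 19.2 pos [ 635.7 -140.2   82.4] yaw -3.3 tilt [ 0.0015 -0.0014 -1.    ] f [ 0.5  0.4 -2.5] w 0.45
rotvec [ 0.0013 -0.0016 -0.    ]
shift [-0.0012 -0.0006  0.0284]
col [(156, 114), (158, 113), (160, 114), (162, 113), (164, 105), (166, 85), (168, 115), (170, 104), (172, 104), (174, 140), (176, 147), (178, 148), (180, 148), (182, 147), (184, 148), (186, 149), (188, 149), (190, 149), (192, 198), (194, 226), (196, 234), (198, 234), (200, 234), (202, 234), (204, 234)]
-24 [52.7 50.7 48.7 46.7 44.7 42.6 40.5 38.4 36.3]
12 [46.3 43.8 41.2 38.7 36.1 33.5 30.9 28.3 25.6]
30.9 [42.9 40.1 37.3 34.5 31.6 28.8 25.9 22.9 20. ]
row186 [(262, 106), (264, 110), (266, 107), (268, 110), (270, 86), (272, 201), (274, 227), (276, 228), (278, 229), (280, 230), (282, 229), (360, 237), (362, 236), (364, 237), (366, 234), (368, 184), (370, 69), (372, 75), (374, 71), (376, 68), (378, 71)]
```

View pics/w8.png

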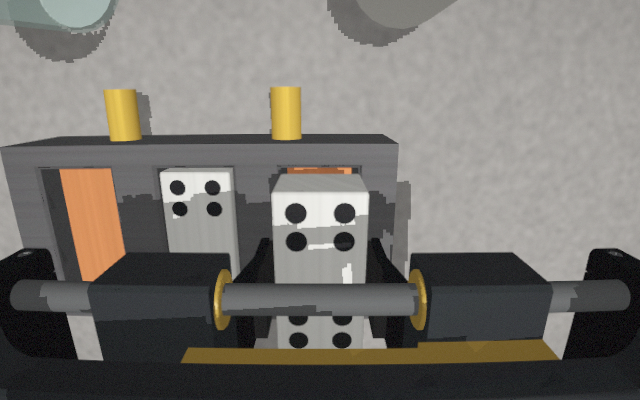

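>>> move_arm(plan="0.001 -0.001 0 -0.0019 -0.0005 0 0; 0.001 -0.001 0 -0.0019 -0.0005 0.004 0; 0.001 -0.001 0 -0.0019 -0.0005 0.008 0; 0.001 -0.001 0 -0.0019 -0.0005 0.012 0; 0.001 -0.001 0 -0.0019 -0.0005 0.015 0; 0.001 -0.001 0 -0.0019 -0.0005 0.018 0; 0.001 -0.001 0 -0.0019 -0.0005 0.02 0; 0.001 -0.001 0 -0.0019 -0.0005 0.022 0; 0.001 -0.001 0 -0.0019 -0.0005 0.024 0; 0.001 -0.001 0 -0.0019 -0.0005 0.024 0")

```text
t: 20.5
tool_pos: [633.2, -139.7, 57.6]
eef_rot: [1.0, -0.029, -0.0, 0.0]
ft_force: [-0.2, 0.1, -3.2]
width: 0.457
gripper_force: 30.0
```

>>> move_arm(plan="0 0 0 0 0 0.002 0; 0 0 0 0 0 0.0035 0; 0 0 0 0 0 0.0035 0; 0 0 0 0 0 0.0035 80; 0 0 0 0 0 0.0035 80; 0 0 0 0 0 0.0035 80; 0 0 0 0 0 0.0035 80; 0 0 0 0 0 0.0035 80; 0 0 0 0 0 -0.02 80; 0 0 0 0 0 -0.05 80")

```text
t: 21.75
tool_pos: [632.5, -139.6, 107.5]
eef_rot: [1.0, -0.029, -0.001, -0.0]
ft_force: [0.4, 0.1, -0.3]
width: 0.801
gripper_force: 0.0
```

>>> move_arm(plan="0 0 0 -0.04 0 -0.05 80; 0 0 0 -0.08 0 -0.05 0; 0 0 0 -0.08 0 -0.05 0; 0 0 0 -0.08 0 -0.05 0; 0 0 0 -0.08 0 -0.05 0; 0 0 0 -0.08 0 -0.05 0; 0 0 0 -0.08 0 -0.05 0; 0 0 0 -0.08 0 -0.05 0; 0 0 0 -0.08 0 -0.05 0; 0 0 0 -0.08 0 -0.05 0")

```text
t: 23.0
tool_pos: [553.5, -135.1, 157.9]
eef_rot: [1.0, -0.029, -0.0, 0.0]
ft_force: [0.1, 0.2, -0.2]
width: 0.012
gripper_force: 0.0
```

```bash
python3 - <<'E'
from h import *
c,p,d,P=wrist('w9')
station(c,p,P)
for ce,a,k in topface(P,66,80,500): print(ce,a,rect(plane(c,k,74)),np.median(P[int(ce[1]),int(ce[0]),2]))
delta([633.4,-139.6,78],-3.3)
E
```

```text
outer [228.  87.] (array([637.5, -69.4]), (227.8, 110.1), 86.77)
hole [133.  91.] (array([641.1,  -1.4]), (83.5, 42.5), -3.17)
hole [320.  88.] (array([ 634. , -139.6]), (88.1, 45.0), -3.47)
[320.  88.] 7368 (array([ 633.8, -139.6]), (79.6, 40.0), -3.51) 75.01131169363782
t 23.05 pos [ 553.5 -135.1  157.9] yaw -3.3 tilt [-2.e-04 -5.e-04 -1.e+00] f [-0.7 -0.7 -0.2] w 0.003
rotvec [ 0.0005  0.0002 -0.0001]
shift [ 0.0801 -0.0001  0.0799]
```

>>> move_arm(plan="0 0 0 0.04 0 0.02 0; 0 0 0 0.08 0 0.05 0; 0 0 0 0.08 0 0.075 0; 0 0 0 0.08 0 0.08 0; 0 0 0 0.08 0 0.084 0; 0 0 0 0.08 0 0.088 0; 0 0 0 0.08 0 0.092 0; 0 0 0 0.08 0 0.096 0; 0 0 0 0.08 0 0.1 0; 0 0 0 0.08 0 0.104 0")

```text
t: 24.3
tool_pos: [633.9, -140.0, 57.5]
eef_rot: [1.0, -0.029, 0.001, 0.001]
ft_force: [-4.5, 1.5, 9.8]
width: 0.009
gripper_force: 5.3
```

>>> move_arm(plan="0 0 0 0 0 0.002 0; 0 0 0 0 0 0.004 0; 0 0 0 0 0 0.006 0; 0 0 0 0 0 0.007 0; 0 0 0 0 0 0.008 0; 0 0 0 0 0 0.009 0; 0 0 0 0 0 0.009 0; 0 0 0 0 0 0.009 0; 0 0 0 0 0 0.009 0; 0 0 0 0 0 0.009 0")

```text
t: 25.55
tool_pos: [634.2, -140.0, 52.2]
eef_rot: [1.0, -0.029, 0.001, 0.001]
ft_force: [-10.6, 1.8, 28.0]
width: 0.002
gripper_force: 13.8
```

>>> move_arm(plan="0 0 0 0 0 0 0; 0 0 0 0 0 0 0; 0 0 0 0 0 -0.01 0; 0 0 0 0 0 -0.05 0; 0 0 0 0 0 -0.11 0; 0 0 0 -0.04 0 -0.13 0; 0 0 0 -0.08 0 -0.13 0; 0 0 0 -0.08 0 -0.13 0; 0 0 0 -0.08 0 -0.13 0; 0 0 0 -0.08 0 -0.13 0")

```text
t: 26.8
tool_pos: [554.5, -135.0, 175.0]
eef_rot: [1.0, -0.029, 0.0, 0.0]
ft_force: [-0.5, 0.8, -0.4]
width: 0.009
gripper_force: 0.0
```

```bash
python3 - <<'E'
from h import *
c,p,d,P=wrist('w10')
station(c,p,P)
for ce,a,k in blobs(p.min(2)>150,1500): print(ce.round(0),a,rect(plane(c,k,52)),'z med',np.median(P[k[:,1],k[:,0],2]).round(1))
p,d=robot.camera('top'); cv2.imwrite('pics/top1.png',p[:,:,::-1]); c=robot.get_calibration('top'); P=cloud(c,d)
m=(p.min(2)>150); m[:,:190]=0; m[:,460:]=0; m[:120]=0
for ce,a,k in blobs(m,60): print('top',ce.round(0),a,'z',np.median(P[k[:,1],k[:,0],2]).round(1),rect(plane(c,k,18)))
p,d=robot.camera('scene'); cv2.imwrite('pics/scene1.png',p[:,:,::-1])
delta([440,-8,200],-2)
E
```

```text
outer [233.  89.] (array([637.6, -69.3]), (227.7, 110.2), 86.77)
hole [144.  93.] (array([641. ,  -1.4]), (83.3, 42.5), -2.99)
[320.  91.] 4620 (array([ 633.5, -139.6]), (78.8, 39.7), -3.32) z med 52.9
[230.  92.] 4527 (array([637.1, -69.5]), (79.4, 40.1), -3.21) z med 52.9
[467. 178.] 29220 (array([ 562.1, -250.3]), (260.9, 178.3), 72.54) z med 1.1
[115. 220.] 10890 (array([545. ,  65.3]), (169.1, 132.1), 78.34) z med 1.5
[132. 331.] 2056 (array([426.5,  49.8]), (78.9, 37.5), 87.27) z med 19.3
top [347. 180.] 150 z 51.1 (array([648.6, -74.4]), (61.3, 37.3), -0.14)
top [307. 243.] 1023 z 17.9 (array([434.7,  57. ]), (119.6, 106.9), -2.38)
top [355. 247.] 377 z 17.5 (array([427. , -97.6]), (121.2, 43.0), -5.92)
t 26.95 pos [ 554.  -134.9  174.5] yaw -3.28 tilt [-5.e-04  2.e-04 -1.e+00] f [-0.9 -0.7  0.2] w 0.007
rotvec [-0.0002  0.0005 -0.0224]
shift [-0.1211 -0.1201 -0.0254]
```

View pics/scene1.png

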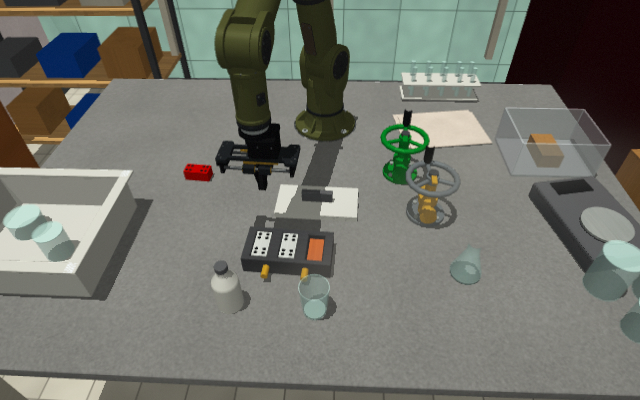

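The scene shows both blocks flush in the station, no third block on the bench, and the cover still at about (317,200). Next is the cover.

```bash
python3 - <<'E'
from h import *
print(robot.get_obs()['q'].round(2)); delta([432.4,-8.2,200],87.7)
E
```

```text
[ 0.56  0.21 -0.41  1.71  0.09  1.25 -1.5 ]
t 26.95 pos [ 554.  -134.9  174.5] yaw -3.28 tilt [-5.e-04  2.e-04 -1.e+00] f [-0.9 -0.7  0.2] w 0.007
rotvec [3.0000e-04 5.0000e-04 1.5536e+00]
shift [-0.1287 -0.1195 -0.0254]
```

>>> move_arm(plan="0 0 -0.17 -0.02 -0.02 -0.03 100; 0 0 -0.34 -0.05 -0.05 -0.03 100; 0 0 -0.51 -0.08 -0.08 -0.03 100; 0 0 -0.68 -0.1 -0.1 -0.03 100; 0 0 -0.85 -0.1287 -0.1195 -0.03 100; 0 0 -1.02 -0.1287 -0.1195 -0.03 100; 0 0 -1.19 -0.1287 -0.1195 -0.03 100; 0 0 -1.36 -0.1287 -0.1195 -0.03 100; 0 0 -1.5 -0.1287 -0.1195 -0.03 100; 0 0 -1.588 -0.1287 -0.1195 -0.03 100")

```text
t: 28.2
tool_pos: [432.2, -8.1, 204.8]
eef_rot: [0.72, 0.694, -0.0, -0.0]
ft_force: [0.0, 0.9, 0.2]
width: 0.983
gripper_force: 0.0
```

>>> move_arm(plan="0 0 0 0 0 0 100; 0 0 0 0 0 0 100; 0 0 0 0 0 0 100; 0 0 0 0 0 0 100; 0 0 0 0 0 0 100; 0 0 0 0 0 0 100; 0 0 0 0 0 0 100; 0 0 0 0 0 0 100; 0 0 0 0 0 0 100; 0 0 0 0 0 0 100")

```text
t: 29.45
tool_pos: [431.9, -8.3, 204.8]
eef_rot: [0.721, 0.693, -0.0, 0.0]
ft_force: [-0.5, 0.3, 0.7]
width: 1.0
gripper_force: 0.0
```

```bash
python3 - <<'E'
from h import *
c,p,d,P=wrist('w11')
print(robot.get_obs()['q'].round(2))
for lo,hi,z in ((12,25,18),(46,60,54)):
    for ce,a,k in topface(P,lo,hi,800): 
        r=rect(plane(c,k,z)); print(z,ce,a,r)
delta([432.4,-8.2,25],87.7)
E
```

```text
[ 0.48 -0.13 -0.47  1.96 -0.06  1.29 -0.02]
18 [322. 159.] 27263 (array([433.3,  -6.4]), (239.1, 125.2), 87.7)
18 [470. 191.] 870 (array([585.1, -37.3]), (170.4, 19.4), 82.0)
18 [ 10. 202.] 2224 (array([ 97.5, -25. ]), (145.5, 31.5), 72.6)
54 [536. 194.] 12241 (array([637.1, -36.4]), (160.9, 114.1), 86.87)
54 [322. 180.] 1732 (array([433.2,  -6. ]), (89.4, 16.0), 87.72)
t 29.5 pos [431.9  -8.3 204.8] yaw 87.68 tilt [-3.e-04 -4.e-04 -1.e+00] f [-0.5 -0.  -0.1] w 0.996
rotvec [-0.0003  0.0005 -0.0003]
shift [0.0002 0.0006 0.1798]
```

View pics/w11.png

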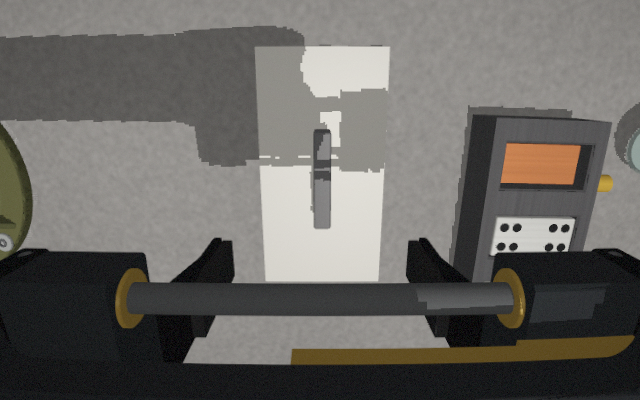

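>>> move_arm(plan="0 0 0 0.0023 0.0012 0.04 100; 0 0 0 0.0023 0.0012 0.08 100; 0 0 0 0.0023 0.0012 0.12 100; 0 0 0 0.0023 0.0012 0.15 100; 0 0 0 0.0023 0.0012 0.17 100; 0 0 0 0.0023 0.0012 0.182 100; 0 0 0 0.0023 0.0012 0.182 100; 0 0 0 0.0023 0.0012 0.182 0; 0 0 0 0.0023 0.0012 0.182 0; 0 0 0 0.0023 0.0012 0.182 0", grip_force=45)

```text
t: 30.75
tool_pos: [433.6, -6.2, 23.4]
eef_rot: [0.721, 0.693, 0.0, 0.001]
ft_force: [-0.9, 0.7, 0.0]
width: 0.746
gripper_force: 0.0
```

>>> move_arm(plan="0 0 0 0 0 0 0; 0 0 0 0 0 0 0; 0 0 0 0 0 0 0; 0 0 0 0 0 0 0; 0 0 0 0 0 0 0; 0 0 0 0 0 0 0; 0 0 0 0 0 -0.02 0; 0 0 0 0 0 -0.05 0; 0 0 0 0 0 -0.08 0; 0 0 0 0 0 -0.1 0")

```text
t: 32.0
tool_pos: [432.7, -6.1, 123.4]
eef_rot: [0.721, 0.693, -0.0, -0.0]
ft_force: [0.3, 0.1, -4.7]
width: 0.181
gripper_force: 45.0
```

```bash
python3 - <<'E'
from h import *
c,p,d,P=wrist('w12')
s=robot.get_obs(); Rm=R.from_quat(s['eef_rot']).as_matrix(); T=(P-s['tool_pos'])@Rm
delta([637.4,-69.7,130],86.7)
m=(abs(T[...,2]-4)<6)&(p.min(2)>60)&(T[...,0]>40)
for ce,a,k in blobs(m,800):
    o,r=ray(c,k); t0=(o-s['tool_pos'])@Rm; tr=r@Rm; q=(t0+tr*((4-t0[2])/tr[:,2])[:,None]); print(ce.round(0),a,q.min(0).round(1),q.max(0).round(1),np.median(T[k[:,1],k[:,0],2]).round(1))
E
```

```text
t 32.05 pos [434.2  -6.1 125.6] yaw 87.68 tilt [ 0.0027 -0.0011 -1.    ] f [ 0.2  0.1 -1.1] w 0.176
rotvec [0.0028 0.001  0.0172]
shift [-0.0553  0.2056 -0.0038]
[320.  86.] 48208 [ 40.2 -63.7   4. ] [118.3  59.4   4. ] 5.6
```

View pics/w12.png

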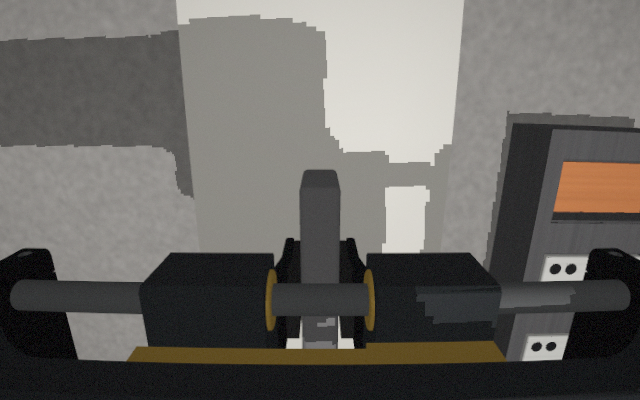

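>>> move_arm(plan="0 0 0.004 -0.01 0.03 0 0; 0 0 0.008 -0.02 0.06 0 0; 0 0 0.012 -0.03 0.1 0 0; 0 0 0.017 -0.04 0.14 0 0; 0.001 0.001 0.017 -0.05 0.18 0 0; 0.001 0.001 0.017 -0.0553 0.2056 0 0; 0.001 0.001 0.017 -0.0553 0.2056 0.01 0; 0.001 0.001 0.017 -0.0553 0.2056 0.025 0; 0.001 0.001 0.017 -0.0553 0.2056 0.025 0; 0.001 0.001 0.017 -0.0553 0.2056 0.025 0")

```text
t: 33.3
tool_pos: [635.8, -69.5, 97.7]
eef_rot: [0.727, 0.687, -0.0, -0.001]
ft_force: [0.0, 0.5, -3.0]
width: 0.18
gripper_force: 45.0
```

```bash
python3 - <<'E'
from h import *
for i in range(3):
    delta([637.4,-69.7,63],86.7); robot.camera('wrist')
E
```

```text
t 33.3 pos [635.8 -69.5  97.7] yaw 86.73 tilt [-1.7e-03  5.0e-04 -1.0e+00] f [ 0.   0.5 -3. ] w 0.18
rotvec [-0.0017 -0.0004  0.0004]
shift [-0.0001  0.0017  0.0347]
t 33.35 pos [636.2 -69.6  98.3] yaw 86.72 tilt [-6.e-04  4.e-04 -1.e+00] f [ 0.2  0.1 -3.2] w 0.178
rotvec [-0.0006 -0.0003  0.0003]
shift [-0.0001  0.0012  0.0353]
t 33.4 pos [636.5 -69.7  98.5] yaw 86.71 tilt [-2.e-04  2.e-04 -1.e+00] f [-0.3  0.1 -4.3] w 0.177
rotvec [-0.0002 -0.0002  0.0002]
shift [0.     0.0009 0.0355]
```

>>> move_arm(plan="0 0 0 0 0.0006 0.004 0; 0 0 0 0 0.0006 0.01 0; 0 0 0 0 0.0006 0.014 0; 0 0 0 0 0.0006 0.018 0; 0 0 0 0 0.0006 0.021 0; 0 0 0 0 0.0006 0.024 0; 0 0 0 0 0.0006 0.027 0; 0 0 0 0 0.0006 0.03 0; 0 0 0 0 0.0006 0.033 0; 0 0 0 0 0.0006 0.033 0")

```text
t: 34.7
tool_pos: [636.6, -69.7, 64.4]
eef_rot: [0.727, 0.686, -0.0, -0.001]
ft_force: [-0.7, 0.2, -4.7]
width: 0.179
gripper_force: 45.0
```

>>> move_arm(plan="0 0 0 0 0 0.002 0; 0 0 0 0 0 0.003 0; 0 0 0 0 0 0.003 0; 0 0 0 0 0 0.003 0; 0 0 0 0 0 0.003 0; 0 0 0 0 0 0.003 0; 0 0 0 0 0 0.003 0; 0 0 0 0 0 0.003 0; 0 0 0 0 0 0.003 0; 0 0 0 0 0 0.003 0")

```text
t: 35.95
tool_pos: [637.2, -69.7, 62.9]
eef_rot: [0.727, 0.686, -0.0, -0.0]
ft_force: [-2.7, 0.5, 6.5]
width: 0.179
gripper_force: 45.0
```

>>> move_arm(plan="0 0 0 0 0 -0.002 0; 0 0 0 0 0 -0.002 60; 0 0 0 0 0 -0.002 60; 0 0 0 0 0 -0.002 60; 0 0 0 0 0 -0.002 60; 0 0 0 0 0 -0.002 60; 0 0 0 0 0 -0.04 60; 0 0 0 0 0 -0.09 60; 0 0 0 0 0 -0.14 60; 0 0 0 0 0 -0.2 60")

```text
t: 37.2
tool_pos: [636.5, -69.8, 262.7]
eef_rot: [0.727, 0.687, -0.001, -0.001]
ft_force: [0.6, 0.3, 0.1]
width: 0.6
gripper_force: 0.0
```

>>> move_arm(plan="0 0 0 0 0 -0.03 60; 0 0 0 0.05 -0.04 -0.03 60; 0 0 0 0.1 -0.08 -0.03 60; 0 0 0 0.15 -0.12 -0.03 60; 0 0 0 0.2 -0.16 -0.03 60; 0 0 0 0.25 -0.19 -0.03 60; 0 0 0 0.29 -0.21 -0.03 60; 0 0 0 0.29 -0.21 -0.03 60; 0 0 0 0.29 -0.21 -0.03 60; 0 0 0 0.29 -0.21 -0.03 60")

```text
t: 38.45
tool_pos: [445.0, 230.2, 292.0]
eef_rot: [0.728, 0.685, -0.0, -0.001]
ft_force: [0.3, -0.9, -0.2]
width: 0.597
gripper_force: 0.0
```

```bash
cat >> h.py <<'E'
def valve(c,p,P):
    d2=np.hypot(P[...,0]-417,P[...,1]-291)
    g=cv2.cvtColor(p,cv2.COLOR_RGB2HSV)
    w=(P[...,2]>132)&(P[...,2]<150)&(d2<110)&(g[...,1]<60)
    k,h=cv2.findContours(w.astype(np.uint8),cv2.RETR_EXTERNAL,cv2.CHAIN_APPROX_NONE)
    kk=max(k,key=cv2.contourArea)[:,0]; q=plane(c,kk,141)[:,:2]
    A=np.c_[2*q,np.ones(len(q))]
    keep=np.ones(len(q),bool)
    for _ in range(6):
        s=np.linalg.lstsq(A[keep],(q[keep]**2).sum(1),rcond=None)[0]; r=np.sqrt(s[2]+s[0]**2+s[1]**2)
        keep=abs(np.hypot(*(q-s[:2]).T)-r)<3
    print('rim',s[:2].round(1),'r',r.round(1),keep.mean().round(2))
    hm=(P[...,2]>192)&(P[...,2]<208)&(d2<110)
    for ce,a,k in blobs(hm,30): print('handle',ce.round(0),a,rect(plane(c,k,201)), 'z',np.median(P[k[:,1],k[:,0],2]).round(1))
    pm=(g[...,0]>12)&(g[...,0]<32)&(g[...,1]>110)&(g[...,2]>80)&(P[...,2]>150)&(P[...,2]<165)&(d2<60)
    for ce,a,k in blobs(pm,30):
        r=rect(plane(c,k,157)); v=plane(c,[ce],157)[0,:2]-s[:2]
        print('pointer',ce.round(0),a,r,'dir',np.degrees(np.arctan2(v[1],v[0])).round(1))
    return s[:2]
E
python3 - <<'E'
from h import *
c,p,d,P=wrist('w13'); np.savez('w13.npz',p=p,d=d); valve(c,p,P)
delta([417,291,280],86.7)
p,d=robot.camera('top'); cv2.imwrite('pics/top2.png',p[:,:,::-1]); c=robot.get_calibration('top'); P=cloud(c,d)
m=(p.min(2)>150)&(P[...,2]>40)&(P[...,2]<90)
for ce,a,k in blobs(m,200): print('cover',ce.round(0),a,rect(plane(c,k,58)),np.percentile(P[k[:,1],k[:,0],2],[10,50,90]).round(1))
v=(P[...,0]>550)&(P[...,0]<720)&(P[...,1]>-190)&(P[...,1]<60)&(p.min(2)>120)&(P[...,2]>50)&(P[...,2]<70)
q=P[v]; A=np.c_[q[:,:2]-q[:,:2].mean(0),np.ones(len(q))]; print('cover plane',np.linalg.lstsq(A,q[:,2],rcond=None)[0])
E
```

```text
rim [464.6 309.6] r 60.6 0.25
handle [251. 107.] 411 (array([399.3, 303.2]), (23.8, 22.6), 21.99) z 198.2
pointer [350.  97.] 43 (array([473.5, 306.6]), (8.6, 4.9), 86.75) dir -26.9
t 38.5 pos [444.9 230.3 292. ] yaw 86.55 tilt [-1.7e-03  5.0e-04 -1.0e+00] f [-0.4  0.5 -0.1] w 0.599
rotvec [-0.0017 -0.0004 -0.0027]
shift [ 0.0589 -0.0315  0.0121]
cover [347. 183.] 2310 (array([634.5, -71.5]), (237.3, 120.3), 86.84) [53.1 57.8 62.3]
cover plane [-3.12856656e-03 -1.10293050e-03  5.80086497e+01]
```

View pics/w13.png

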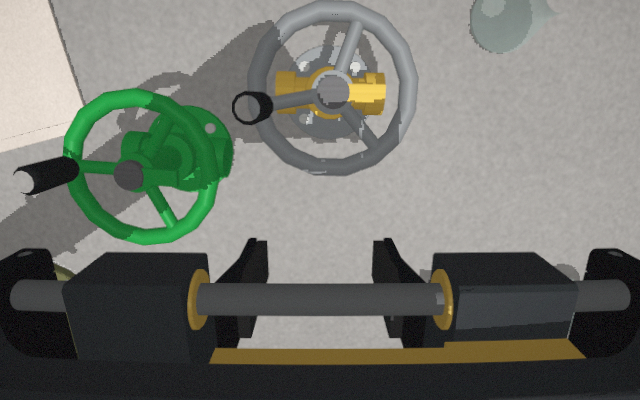

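```bash
python3 - <<'E'
from h import *
z=np.load('w13.npz'); p,d=z['p'],z['d']; c=robot.get_calibration('wrist'); P=cloud(c,d)
cv2.imwrite('pics/crop13.png',cv2.resize(p[0:190,230:430,::-1],(800,760)[:2] if 0 else (632,600),interpolation=cv2.INTER_CUBIC))
for v,u in ((92,332),(92,310),(92,360),(92,375),(60,345),(10,335),(165,335),(90,405),(85,258)): print((u,v),P[v,u].round(1),p[v,u])
m=(P[...,2]>128)&(P[...,2]<152)&(np.hypot(P[...,0]-450,P[...,1]-310)<130)
q=P[m][:,:2]; s=np.array([450,310.])
for _ in range(15):
    dd=np.hypot(*(q-s).T); k=(dd>58)&(dd<82); A=np.c_[2*q[k],np.ones(k.sum())]; x=np.linalg.lstsq(A,(q[k]**2).sum(1),rcond=None)[0]; s=x[:2]
print('centre',s,np.sqrt(x[2]+s@s),k.sum())
E
```

```text
(332, 92) [458.8 310.5 159.3] [129 130 129]
(310, 92) [440.8 311.7 142.8] [100 102 103]
(360, 92) [481.3 309.3 157.8] [247 214 106]
(375, 92) [493.3 308.6 158.5] [245 212  99]
(345, 60) [471.3 335.6 143.2] [163 167 168]
(335, 10) [464.9 373.8 145.8] [165 169 170]
(335, 165) [458.8 248.4 145. ] [104 107 110]
(405, 90) [520.4 308.9 145.9] [143 147 148]
(258, 85) [397.9 320.1 145.7] [ 99 101 100]
centre [458.91448966 310.39995661] 65.12819774871926 8309
```

View pics/crop13.png

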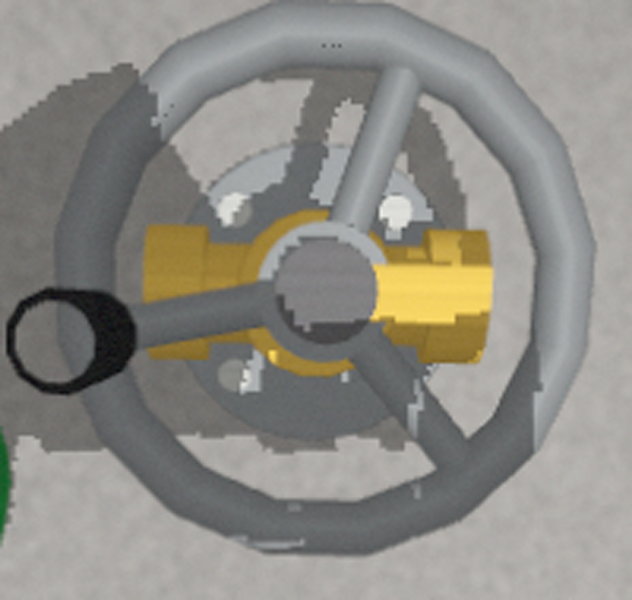

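The crop shows the brass pointer running from the hub at (325,290) to its tip at (491,292), which is about −3° in world. The handle is at (55,340), world (399,303). The wheel axis is about (459,310).

>>> move_arm(plan="0 0 0 0.03 -0.02 0 60; 0 0 0 0.06 -0.04 0 60; 0 0 0 0.07 -0.0503 0 60; 0 0 0 0.07 -0.0503 0.03 60; 0 0 0 0.07 -0.0503 0.06 60; 0 0 0 0.07 -0.0503 0.09 60; 0 0 0 0.07 -0.0503 0.11 60; 0 0 0 0.07 -0.0503 0.122 60; 0 0 0 0.07 -0.0503 0.122 60; 0 0 0 0.07 -0.0503 0.122 60")

```text
t: 39.8
tool_pos: [398.5, 304.7, 171.2]
eef_rot: [0.727, 0.686, 0.0, -0.0]
ft_force: [-0.1, 0.2, -0.6]
width: 0.601
gripper_force: 0.0
```

>>> move_arm(plan="0 0 0 0 0 0 60; 0 0 0 0 0 0 0; 0 0 0 0 0 0 0; 0 0 0 0 0 0 0; 0 0 0 0 0 0 0; 0 0 0 0 0 0 0; 0 0 0 0 0 0 0; 0 0 0 0 0 0 0; 0 0 0 0 0 0 0; 0 0 0 0 0 0 0", grip_force=40)

```text
t: 41.05
tool_pos: [398.4, 304.6, 170.4]
eef_rot: [0.727, 0.686, 0.0, -0.0]
ft_force: [5.1, 2.1, -2.9]
width: 0.262
gripper_force: 40.0
```

```bash
cat >> h.py <<'E'
C=np.array([459.0,310.4])
def arc(step,n=10,r=62.0,phi=None):
    """rows (tool axes, m) that carry the TCP on from its present angle about C"""
    s=robot.get_obs(); Rm=R.from_quat(s['eef_rot']).as_matrix(); v=s['tool_pos'][:2]-C
    a=np.arctan2(v[1],v[0]); print('t',round(s['t'],2),'angle',np.degrees(a).round(1),'r',np.hypot(*v).round(1),'z',s['tool_pos'][2].round(1),'f',s['ft_force'].round(1),'yaw',np.degrees(np.arctan2(Rm[1,0],Rm[0,0])).round(2),'w',s['width'].round(3))
    if phi is not None: a=np.radians(phi)
    for i in range(1,n+1):
        b=a+np.radians(step*i); w=np.r_[C+r*np.array([np.cos(b),np.sin(b)])-(C+r*np.array([np.cos(a),np.sin(a)])),0]/1000
        print((Rm.T@w)[:2].round(3),end=' ')
    print()
E
python3 - <<'E'
from h import *
print(robot.get_obs()['q'].round(2))
arc(15,phi=186.9)
c,p,d,P=wrist('w14')
p2,_=robot.camera('scene'); cv2.imwrite('pics/s14.png',np.vstack([cv2.resize(p2[120:240,360:520,::-1],(640,480)[:2])[:300],p[200:,:,::-1]]))
E
```

```text
[ 0.08  0.09 -0.81  1.86  0.07  1.22 -0.81]Traceback (most recent call last):
  File "<stdin>", line 3, in <module>
  File "h.py", line 74, in arc
    a=np.arctan2(v[1],v[0]); print('t',round(s['t'],2),'angle',np.degrees(a).round(1),'r',np.hypot(*v).round(1),'z',s['tool_pos'][2].round(1),'f',s['ft_force'].round(1),'yaw',np.degrees(np.arctan2(Rm[1,0],Rm[0,0])).round(2),'w',s['width'].round(3))
                                                                                                                                                                                                                                    ^^^^^^^^^^^^^^^^
AttributeError: 'float' object has no attribute 'round'
```

```bash
sed -i "s/s\['width'\].round(3)/round(s['width'],3)/" h.py; python3 - <<'E'
from h import *
arc(12,phi=186.9)
E
```

```text
t 41.05 angle -174.5 r 60.9 z 170.4 f [ 5.1  2.1 -2.9] yaw 86.7 w 0.262
[-0.012  0.004] [-0.024  0.01 ] [-0.034  0.018] [-0.042  0.028] [-0.047  0.04 ] [-0.05   0.053] [-0.051  0.066] [-0.049  0.078] [-0.044  0.09 ] [-0.036  0.101]
```

>>> move_arm(plan="0 0 0 -0.012 0.004 0 0; 0 0 0 -0.024 0.01 0 0; 0 0 0 -0.034 0.018 0 0; 0 0 0 -0.042 0.028 0 0; 0 0 0 -0.047 0.04 0 0; 0 0 0 -0.05 0.053 0 0; 0 0 0 -0.051 0.066 0 0; 0 0 0 -0.049 0.078 0 0; 0 0 0 -0.044 0.09 0 0; 0 0 0 -0.036 0.101 0 0")

```text
t: 42.3
tool_pos: [495.3, 260.3, 170.2]
eef_rot: [0.727, 0.686, -0.004, -0.001]
ft_force: [-5.8, -4.1, 9.0]
width: 0.263
gripper_force: 40.0
```

```bash
python3 - <<'E'
from h import *
arc(18,phi=306.9)
c,p,d,P=wrist('w15')
g=cv2.cvtColor(p,cv2.COLOR_RGB2HSV)
pm=(g[...,0]>12)&(g[...,0]<32)&(g[...,1]>110)&(g[...,2]>80)&(P[...,2]>150)&(P[...,2]<165)
for ce,a,k in blobs(pm,20):
    v=plane(c,[ce],157)[0,:2]; print('ptr',ce.round(0),a,v.round(1),np.degrees(np.arctan2(*(v-C)[::-1])).round(1))
for n in ('scene','top'):
    p,d=robot.camera(n); c=robot.get_calibration(n); P=cloud(c,d); g=cv2.cvtColor(p,cv2.COLOR_RGB2HSV)
    cv2.imwrite(f'pics/{n}15.png',p[:,:,::-1])
    pm=(g[...,0]>12)&(g[...,0]<32)&(g[...,1]>110)&(P[...,2]>146)&(P[...,2]<170)&(np.hypot(P[...,0]-C[0],P[...,1]-C[1])<60)
    q=P[pm]; print(n,len(q), q.mean(0).round(1) if len(q) else '')
    hm=(P[...,2]>185)&(P[...,2]<208)&(np.hypot(P[...,0]-C[0],P[...,1]-C[1])<90)&(p.max(2)<60); q=P[hm]; print(' handle',len(q), q.mean(0).round(1) if len(q) else '')
E
```

```text
t 42.3 angle -54.1 r 61.9 z 170.2 f [-5.8 -4.1  9. ] yaw 86.65 w 0.263
[0.015 0.013] [0.033 0.02 ] [0.052 0.022] [0.071 0.017] [0.087 0.007] [ 0.1   -0.007] [ 0.108 -0.025] [ 0.109 -0.045] [ 0.105 -0.064] [ 0.095 -0.08 ] 
ptr [271. 111.] 1848 [475.3 332.4] 53.6
scene 29 [481.9 335.5 156.8]
 handle 0 
top 0 
 handle 0
```

>>> move_arm(plan="0 0 0 0.015 0.013 0 0; 0 0 0 0.033 0.02 0 0; 0 0 0 0.052 0.022 0 0; 0 0 0 0.071 0.017 0 0; 0 0 0 0.087 0.007 0 0; 0 0 0 0.1 -0.007 0 0; 0 0 0 0.108 -0.025 0 0; 0 0 0 0.109 -0.045 0 0; 0 0 0 0.105 -0.064 0 0; 0 0 0 0.095 -0.08 0 0")

```text
t: 43.7
tool_pos: [424.5, 362.3, 170.5]
eef_rot: [0.727, 0.686, 0.002, 0.0]
ft_force: [7.8, 3.3, -2.7]
width: 0.268
gripper_force: 40.0
```

```bash
cat >> h.py <<'E'
def ptr(name):
    c,p,d,P=wrist(name); g=cv2.cvtColor(p,cv2.COLOR_RGB2HSV)
    pm=(g[...,0]>12)&(g[...,0]<32)&(g[...,1]>110)&(g[...,2]>80)&(P[...,2]>150)&(P[...,2]<165)&(np.hypot(P[...,0]-C[0],P[...,1]-C[1])<50)
    for ce,a,k in blobs(pm,40):
        v=plane(c,[ce],157)[0,:2]; print('ptr',ce.round(0),a,v.round(1),np.degrees(np.arctan2(*(v-C)[::-1])).round(1),rect(plane(c,k,157)))
    hm=(P[...,2]>195)&(P[...,2]<207)&(np.hypot(P[...,0]-C[0],P[...,1]-C[1])<90)
    for ce,a,k in blobs(hm,40): print('hnd',ce.round(0),a,rect(plane(c,k,201)))
E
python3 - <<'E'
from h import *
arc(18,phi=126.9); ptr('w16')
E
```

```text
t 43.7 angle 123.6 r 62.3 z 170.5 f [ 7.8  3.3 -2.7] yaw 86.67 w 0.268
[-0.015 -0.013] [-0.033 -0.02 ] [-0.052 -0.022] [-0.071 -0.017] [-0.087 -0.007] [-0.1    0.007] [-0.108  0.025] [-0.109  0.045] [-0.105  0.063] [-0.095  0.08 ] 
ptr [358. 344.] 101 [443.3 297.7] -141.0 (array([443.1, 298.4]), (7.8, 7.2), -3.82)
hnd [320. 269.] 1417 (array([424.6, 370.9]), (48.2, 11.1), -3.36)
```

>>> move_arm(plan="0 0 0 -0.015 -0.013 0 0; 0 0 0 -0.033 -0.02 0 0; 0 0 0 -0.052 -0.022 0 0; 0 0 0 -0.071 -0.017 0 0; 0 0 0 -0.087 -0.007 0 0; 0 0 0 -0.1 0.007 0 0; 0 0 0 -0.108 0.025 0 0; 0 0 0 -0.109 0.045 0 0; 0 0 0 -0.105 0.064 0 0; 0 0 0 -0.095 0.08 0 0")

```text
t: 45.0
tool_pos: [495.4, 260.2, 170.1]
eef_rot: [0.728, 0.686, -0.005, -0.001]
ft_force: [-7.0, -3.5, 9.0]
width: 0.261
gripper_force: 40.0
```

```bash
python3 - <<'E'
from h import *
arc(18,phi=306.9); ptr('w17')
E
```

```text
t 45.0 angle -54.1 r 62.0 z 170.1 f [-7.  -3.5  9. ] yaw 86.61 w 0.261
[0.015 0.013] [0.033 0.02 ] [0.052 0.022] [0.071 0.017] [0.087 0.007] [ 0.1   -0.008] [ 0.108 -0.025] [ 0.109 -0.045] [ 0.105 -0.064] [ 0.095 -0.08 ] 
ptr [271. 111.] 1846 [475.3 332.4] 53.5 (array([474.8, 331.7]), (31.2, 14.1), 55.21)
hnd [320. 270.] 1416 (array([495.7, 269. ]), (48.1, 10.6), -3.17)
```

>>> move_arm(plan="0 0 0 0.015 0.013 0 0; 0 0 0 0.033 0.02 0 0; 0 0 0 0.052 0.022 0 0; 0 0 0 0.071 0.017 0 0; 0 0 0 0.087 0.007 0 0; 0 0 0 0.1 -0.007 0 0; 0 0 0 0.108 -0.025 0 0; 0 0 0 0.109 -0.045 0 0; 0 0 0 0.105 -0.064 0 0; 0 0 0 0.095 -0.08 0 0")

```text
t: 46.3
tool_pos: [424.6, 362.4, 170.5]
eef_rot: [0.727, 0.686, 0.002, -0.0]
ft_force: [7.7, 2.7, -2.6]
width: 0.264
gripper_force: 40.0
```

>>> move_arm(plan="0 0 0 -0.015 -0.013 0 0; 0 0 0 -0.033 -0.02 0 0; 0 0 0 -0.052 -0.022 0 0; 0 0 0 -0.071 -0.017 0 0; 0 0 0 -0.087 -0.007 0 0; 0 0 0 -0.1 0.007 0 0; 0 0 0 -0.108 0.025 0 0; 0 0 0 -0.109 0.045 0 0; 0 0 0 -0.105 0.064 0 0; 0 0 0 -0.095 0.08 0 0")

```text
t: 47.55
tool_pos: [495.4, 260.2, 170.1]
eef_rot: [0.728, 0.686, -0.005, -0.001]
ft_force: [-7.2, -3.1, 8.9]
width: 0.261
gripper_force: 40.0
```

```bash
python3 - <<'E'
from h import *
arc(12.5,phi=306.9); ptr('w18')
z=np.load('w13.npz'); c=dict(robot.get_calibration('wrist')); s=robot.get_obs(); Rm=R.from_quat(s['eef_rot']).as_matrix()
M=c['cam_to_world'].copy(); t=Rm.T@(M[:3,3]-s['tool_pos']); Q=Rm.T@M[:3,:3]
y=np.radians(86.55); R0=np.array([[np.cos(y),np.sin(y),0],[np.sin(y),-np.cos(y),0],[0,0,-1]])
M[:3,:3]=R0@Q; M[:3,3]=R0@t+[444.9,230.3,292.]; c['cam_to_world']=M
P=cloud(c,z['d']); p=z['p']; g=cv2.cvtColor(p,cv2.COLOR_RGB2HSV)
pm=(g[...,0]>12)&(g[...,0]<32)&(g[...,1]>80)&(g[...,2]>80)&(P[...,2]>150)&(P[...,2]<166)&(np.hypot(P[...,0]-C[0],P[...,1]-C[1])<60)
for ce,a,k in blobs(pm,40):
    v=plane(c,[ce],157)[0,:2]; print('ptr0',ce.round(0),a,v.round(1),np.degrees(np.arctan2(*(v-C)[::-1])).round(1),rect(plane(c,k,157)))
E
```

```text
t 47.55 angle -54.1 r 62.0 z 170.1 f [-7.2 -3.1  8.9] yaw 86.61 w 0.261
[0.01  0.009] [0.021 0.016] [0.034 0.021] [0.048 0.022] [0.061 0.02 ] [0.074 0.016] [0.085 0.009] [ 0.095 -0.   ] [ 0.102 -0.012] [ 0.107 -0.024] 
ptr [271. 111.] 1851 [475.3 332.4] 53.5 (array([474.8, 331.7]), (31.2, 14.2), 55.43)
hnd [319. 270.] 1433 (array([495.7, 269. ]), (48.0, 10.6), -3.16)
ptr0 [366.  93.] 639 [486.8 308.1] -4.7 (array([486.7, 308.3]), (30.8, 13.3), -3.21)
```

>>> move_arm(plan="0 0 0 0.01 0.009 0 0; 0 0 0 0.021 0.016 0 0; 0 0 0 0.034 0.021 0 0; 0 0 0 0.048 0.022 0 0; 0 0 0 0.061 0.02 0 0; 0 0 0 0.074 0.016 0 0; 0 0 0 0.085 0.009 0 0; 0 0 0 0.095 0 0 0; 0 0 0 0.102 -0.012 0 0; 0 0 0 0.1055 -0.0205 0 0")

```text
t: 48.85
tool_pos: [486.2, 367.7, 170.6]
eef_rot: [0.728, 0.685, 0.001, 0.002]
ft_force: [8.1, 0.6, 0.3]
width: 0.265
gripper_force: 40.0
```

```bash
python3 - <<'E'
from h import *
arc(2,3); ptr('w19')
p,d=robot.camera('scene'); c=robot.get_calibration('scene'); P=cloud(c,d); g=cv2.cvtColor(p,cv2.COLOR_RGB2HSV)
pm=(g[...,0]>12)&(g[...,0]<32)&(g[...,1]>110)&(P[...,2]>146)&(P[...,2]<170)&(np.hypot(P[...,0]-C[0],P[...,1]-C[1])<60)
q=P[pm]; print(len(q), q.mean(0).round(1) if len(q) else '')
arc(2,3)
E
```

```text
t 48.85 angle 64.6 r 63.4 z 170.6 f [8.1 0.6 0.3] yaw 86.55 w 0.265
[ 0.001 -0.002] [ 0.001 -0.004] [ 0.002 -0.006] 
hnd [280. 268.] 379 (array([470.1, 378.3]), (13.4, 8.8), -26.69)
hnd [334. 270.] 1045 (array([492.6, 375.3]), (34.5, 10.7), 0.79)
35 [435.  309.9 157.4]
t 48.95 angle 66.2 r 63.4 z 170.5 f [3.7 0.4 1.5] yaw 86.64 w 0.263
[ 0.001 -0.002] [ 0.001 -0.004] [ 0.002 -0.006]
```

>>> move_arm(plan="0 0 0 0 0 0 60; 0 0 0 0 0 0 60; 0 0 0 0 0 0 60; 0 0 0 0 0 0 60; 0 0 0 0 0 -0.03 60; 0 0 0 0 0 -0.07 60; 0 0 0 0 0 -0.1215 60; 0 0 0 -0.05 -0.01 -0.1215 60; 0 0 0 -0.1 -0.02 -0.1215 60; 0 0 0 -0.14 -0.031 -0.1215 60")

```text
t: 50.2
tool_pos: [442.9, 229.2, 291.7]
eef_rot: [0.727, 0.686, -0.001, -0.0]
ft_force: [0.4, -0.4, -0.2]
width: 0.598
gripper_force: 0.0
```

```bash
python3 - <<'E'
from h import *
robot.camera('wrist'); robot.camera('wrist'); delta([444.9,230.3,292]); ptr('w20')
E
```

```text
t 50.3 pos [443.2 226.5 291.9] yaw 86.32 tilt [-5.0e-04 -3.2e-03 -1.0e+00] f [-0.2  0.4 -0.5] w 0.597
shift [ 0.0039  0.0014 -0.0001]
ptr [300.  88.] 632 [432.7 311.1] 178.5 (array([432.7, 311.1]), (29.7, 13.2), -3.72)
hnd [368.   7.] 231 (array([483.6, 358.5]), (21.5, 7.9), -3.09)
```

View pics/w20.png

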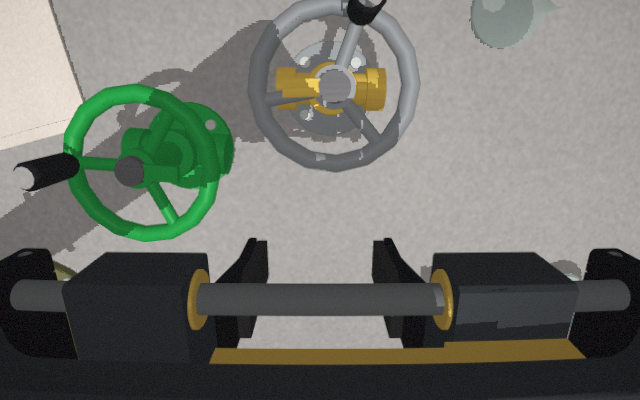

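The pointer at (300,88) now lies opposite where it started, within about 0.5° of two and a half turns. The handle is free. I'll check the cover once more and hand in.

```bash
python3 - <<'E'
from h import *
p,d=robot.camera('top'); c=robot.get_calibration('top'); P=cloud(c,d); p0=np.load('top0.npz')['p']
v=(P[...,0]>550)&(P[...,0]<720)&(P[...,1]>-190)&(P[...,1]<60)&(p.min(2)>120)&(P[...,2]>50)&(P[...,2]<70)
q=P[v]; A=np.c_[q[:,:2]-q[:,:2].mean(0),np.ones(len(q))]; print(q.mean(0),np.linalg.lstsq(A,q[:,2],rcond=None)[0])
for n,(x0,y0) in dict(beaker=(310,122),bottle=(374,124),flask=(202,163)).items():
    print(n,np.abs(p[y0:y0+26,x0:x0+26].astype(int)-p0[y0:y0+26,x0:x0+26]).mean().round(2))
print(robot.hand_in())
E
```

```text
[634.927527   -70.73951489  57.84940834] [ 1.36910579e-03 -2.18062979e-03  5.78494083e+01]
beaker 2.33
bottle 2.41
flask 2.49
the job is handed in; nothing more can be done
None
```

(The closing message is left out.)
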